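# Index the model painter's turntable by one hole

## Task

Bring the next side of the model gatehouse round for painting: with a fingertip press the turntable's red plunger button right down and, keeping it down, turn the table anticlockwise (seen from above) to the very next hole, the one ringed in yellow; there let the button up so that its pin springs into that hole and locks the table. Do it by pushing only, let go and finish clear, with the gatehouse still standing in its place on the turntable and the other things on the bench left alone.

Things in the scene. Friction and masses are not known exactly. Their poses are not given: they have to be found in the camera images.
- plunger_top (a point): centre of the flat top of the red round plunger button (40 mm across, 10 mm thick), to be pressed straight down. It rides on a steel arm of the turntable, 125 mm from its axis, and goes round with it; its top is 114 mm above the bench when up. A fingertip pressing it can carry it round by friction. Linked to it, 25 mm nearer the axis, a brass pin points up into the plate's holes from below
- plunger (a joint): travel of the red button, m: 0 = up, pin in a hole, table locked; 0.018 = fully pressed; beyond 0.014 the pin is drawn down out of its hole. Let up between holes, the pin rides under the plate (about 0.014) and springs into the next hole it meets. The spring needs about 4 N to start and 8 N to hold fully down
- turntable (a joint): angle of the turntable, rad: 0 at the start, grows anticlockwise seen from above; six holes 1.047 rad (60 degrees) apart, so the next is at 1.047. With the pin drawn it turns lightly (about 0.1 N m of friction, no spring) and stays where left. The pin has about 0.03 rad of play in a hole; within 0.06 rad of a hole's middle its round end draws itself in
- platform_centre (a point): centre of the top of the round wooden turntable platform (164 mm across), on the vertical axis of rotation, 76 mm above the bench; its x axis points towards the red button and turns with the platform
- target_hole (a point): centre of the next hole, ringed in yellow, on the top of the fixed aluminium index plate (230 mm across, top 57 mm above the bench); 100 mm from the axis, 18 mm in diameter. When the table is there the red button stands 25 mm further out on the same radius
- gatehouse_mid (a point): middle of the brown model gatehouse (footprint 88 x 96 mm, 74 mm tall, 0.45 kg), which stands loose at the middle of the platform and reaches 150 mm above the bench; this point is 37 mm above its underside
- paint_jar: glazed paint jar with a blue lid, 54 mm across, 65 mm tall, loose, beyond the turntable; origin at the centre of its underside; leave alone
- tower_mid (a point): spare round model tower, brown, 52 mm across, 78 mm tall, loose, beyond the turntable; point at half height; leave alone
- water_cup: white plastic cup, 72 mm across, 80 mm tall, at the robot's left; origin at the centre of its underside; leave alone
- brush: paint brush about 180 mm long lying at the robot's right; leave alone
- glaze_can: small metal can, 60 mm across, 85 mm tall, at the robot's right; origin at the centre of its underside; leave alone
- timber_offcut: wooden offcut 90 x 45 x 30 mm at the robot's left; origin at the centre of its underside; leave alone
Mind the look-alikes: they are no part of the job. What is shaped like the part that bears gatehouse_mid but pink or purple is not meant.

How it is judged:
By the outcome, as a careful person would: the job done as asked, in the order asked, and still so for the second after the job is handed in, with the robot touching nothing.
It also fails if it takes over 42 s, if anything falls off the work surface, if the arm or the gripper's body presses on something with over 40 N, if the wrist force passes 120 N, or if a joint passes its speed limit or range.

## Robot

A 6-joint arm with a two-finger parallel gripper is mounted at the origin on the work surface. World frame = base frame: x ahead of the robot, y to its left, z up, the work surface at z = 0. Lengths are in m, angles in rad, forces in N, time in s.
With the tool pointing down it reaches from about 0.275 to 0.975 m from the base axis. Payload 8.4 kg.
Tool frame: the origin (TCP) lies on the centre line of the jaws, within the pads' length; the fingertips stand 25 mm ahead of it and the grasp point (between the pads) lies 6 mm ahead of it; z points along the fingers, x is the direction in which the jaws open and shut, and the axes are right-handed (so a half turn about z gives the same grasp; the last joint's range is limited). The gripper opens to 92 mm and grips with 3 to 60 N. Pads are 20 mm wide; open, the fingers measure 128 mm over their backs; the gripper's body (75 mm by 189 mm) begins 69 mm behind the grasp point.
Start: joints at [1.145, 0.353, 1.633, -0, 1.155, -0.002], TCP at [0.257, 0.57, 0.24] pointing down, gripper open.
Joint ranges: [-2.63, 2.63], [-0.92, 2.1], [0.06, 2.66], [-1.3, 4.44], [0, 2.69], [-3.02, 3.02]. Speed limits (rad/s): [2.22, 2.22, 2.79, 3.14, 3.14, 3.14].

## Interface

Orientations are given as [roll, pitch, yaw] about the fixed x, y, z axes, in that order (R = Rz(yaw) Ry(pitch) Rx(roll)).
In Python, from bench import ctrl, cams gives the robot as it stands. The module is installed in compiled form; this text tells all that it offers.
- The arm moves only by the tool arm_command, never from a script. Its argument "plan" is a list of rows, each a list of 5 numbers: the shift along the tool's x, y, z in cm, then the turn about the tool's z in degrees, then the closure, from 0 (fully open) to 1 (shut). In form: [[dx, dy, dz, spin, claw], ...]. A call has 1 to 12 rows; each row shifts and turns the commanded pose from where the row before left it, along the tool's axes as they then stand; what a row does not reach is not made up. A row lasts 1/8 s, in which the tool goes at most 62.5 mm and 10.7 degrees, less where a joint would pass 70% of its speed; a pose out of reach is approached as far as the arm can. A call is refused whole if a number of a shift passes 6.25 or a number of a turn 10.7, either way. A call with a gripper value outside its range is refused whole. The fingers move at their own pace and stop on an object; "grip_force" is the grip in N (left out, the last holds). Time passes only in rows, so rows that do not move let the fingers close. It gives the time, the measured TCP pose, the force and the opening at its end, in the units of the state.
- ctrl.get_obs(): the state, without advancing time (a new reading comes with each control period).
- cams.read_camera(name): name is "scene" or "top" or "wrist"; returns the picture (480x640x3 uint8, red, green, blue); there is no depth.
- cams.camera_info(name): a dict with "mtx" (3x3 intrinsics, pixels), "rvec" (rotation vector, rad) and "tvec" (3), from world to camera coordinates, as OpenCV has them. Camera axes: x right, y down, z forward; pixel columns grow to the right and rows downward; lengths in m; the calibration is good to about 2 mm. The wrist camera is an equidistant fisheye: a pixel r from the principal point sees the ray r / f radians off the axis. A picture is of the moment at which its call begins: read the wrist's pose just before it. camera_info takes no time and is no camera call; for the wrist camera it gives the pose at the moment of the call.
- ctrl.finish_job(): hands the job in, once; it reports no verdict.
Trained networks look in the newest picture that a camera, given by its name, has taken for a name from the list of things; names that differ only in an ending like _2 or _b are one class to them, and where a whole thing is asked for, a point or a joint stands for the part that bears it (a point fixed in the world has none). Each returns a list of dicts, best first, with "p" (0 to 1); they miss things now and then, are a little off and sometimes report something else, mostly with a low value. They report only what shows in the picture. A call takes as long as a camera call. They do not tell look-alikes from the thing itself.
- cams.spot_in(label, camera): "point" ([x, y, z] in m, in the coordinates of the camera as it stood for that picture, good to about 4 mm: the middle of the surface that is visible of it).
- cams.place_of(label, camera): "point" ([x, y, z] in m, in the coordinates of the camera as it stood for that picture, good to about 4 mm: a listed point, or the origin of a listed thing).
The state is a dict: "time": time; "joint_positions": joint angles; "joint_velocities": joint speeds; "joint_torque": joint torques, N m; "ee_pos": TCP position; "orientation": TCP orientation; "force": force on the tool from outside, world axes, zero at the start; "wrist_torque": the same for the moment, N m; "width": opening from 0.0 (shut) to 1.0 (fully open).
Only numpy, scipy, OpenCV 4.12 (cv2) and the standard library are available. Lean on these libraries where they do the work, as an engineer would, in place of code of your own. Each camera call takes 0.05 s, during which the arm holds its last target. There are 200 camera calls.

## Working session

There is one attempt and no reset: what is moved stays moved. The work goes in short steps, Python scripts to look and compute and a tool call to move; the robot and the scene stay as the last step left them, time stands still between calls to the robot, and variables do not carry over. Pictures are saved under pics/ and viewed, about 8 in all and at most 12, crops included, and the job is handed in when it is done.

Besides the shell and the picture viewer there is one more tool, called after "Request:" in YAML: its name, and indented under it one key for each argument. arm_command: Moves the arm, as the interface text tells. Its arguments: {"type":"object","properties":{"plan":{"type":"array","items":{"type":"array","items":{"type":"number"}}},"grip_force":{"type":"number"}},"required":["plan"]}

```bash
mkdir -p pics
cat > h.py <<'E'
import numpy as np, cv2
from bench import ctrl, cams
def world(p,cam):
    i=cams.camera_info(cam); R=cv2.Rodrigues(np.array(i['rvec'],float))[0]
    return R.T@(np.array(p)-np.array(i['tvec']).ravel())
def pix(p,cam):
    i=cams.camera_info(cam); return cv2.projectPoints(np.array([p],float),np.array(i['rvec'],float),np.array(i['tvec'],float),np.array(i['mtx'],float),None)[0].ravel()
def ray_z(u,v,z,cam):
    i=cams.camera_info(cam); R=cv2.Rodrigues(np.array(i['rvec'],float))[0]; c=-R.T@np.array(i['tvec']).ravel()
    d=R.T@np.linalg.inv(i['mtx'])@[u,v,1]; return c+d*(z-c[2])/d[2]
def save(cam,n):
    im=cams.read_camera(cam); cv2.imwrite('pics/'+n,im[:,:,::-1]); return im
E
python3 - <<'E'
from h import *
for c in ['top','scene']:
    save(c,c+'0.png')
    for l in ['plunger_top','platform_centre','target_hole','gatehouse_mid','paint_jar','tower_mid','water_cup','glaze_can','timber_offcut','brush']:
        for r in cams.place_of(l,c)[:3]: print(c,l,round(r['p'],2),world(r['point'],c).round(3),pix(world(r['point'],c),c).round())
print({k:np.round(v,3) for k,v in ctrl.get_obs().items()})
E
```

```text
top plunger_top 0.73 [0.444 0.084 0.118] [296. 274.]
top target_hole 0.98 [ 0.482 -0.021  0.058] [338. 261.]
top gatehouse_mid 0.91 [0.327 0.224 0.037] [243. 317.]
top gatehouse_mid 0.83 [ 0.596 -0.205  0.033] [407. 220.]
top gatehouse_mid 0.59 [ 0.267 -0.229  0.033] [415. 345.]
top paint_jar 0.78 [ 0.771 -0.051  0.001] [350. 156.]
top paint_jar 0.25 [ 0.46   0.444 -0.001] [166. 265.]
top tower_mid 0.62 [0.73  0.17  0.037] [268. 167.]
top water_cup 0.96 [ 0.458  0.448 -0.001] [164. 266.]
top glaze_can 0.74 [0.732 0.172 0.036] [268. 166.]
top glaze_can 0.7 [ 0.474 -0.449  0.001] [495. 268.]
top timber_offcut 0.62 [0.616 0.409 0.002] [181. 208.]
top brush 0.91 [ 0.663 -0.46   0.001] [499. 199.]
scene plunger_top 0.49 [0.441 0.087 0.113] [335. 198.]
scene platform_centre 0.85 [0.561 0.04  0.078] [346. 241.]
scene target_hole 0.95 [ 0.481 -0.022  0.054] [309. 238.]
scene gatehouse_mid 0.84 [0.478 0.269 0.037] [395. 202.]
scene gatehouse_mid 0.83 [0.561 0.037 0.114] [345. 231.]
scene gatehouse_mid 0.7 [ 0.597 -0.205  0.036] [269. 303.]
scene paint_jar 0.84 [ 0.77  -0.046  0.001] [366. 333.]
scene tower_mid 0.72 [0.729 0.174 0.038] [428. 271.]
scene water_cup 0.94 [ 0.457  0.45  -0.002] [436. 186.]
scene glaze_can 0.83 [ 0.468 -0.446 -0.002] [156. 321.]
scene glaze_can 0.62 [ 0.615  0.417 -0.002] [465. 220.]
scene timber_offcut 0.96 [ 0.612  0.416 -0.004] [463. 220.]
scene brush 0.78 [ 0.657 -0.455 -0.002] [181. 384.]
{'time': np.float64(1.1), 'joint_positions': array([ 1.145,  0.353,  1.633,  0.   ,  1.155, -0.002]), 'joint_velocities': array([-0.002, -0.   ,  0.002, -0.   ,  0.   ,  0.001]), 'joint_torque': array([ 1.0000e-03, -5.9377e+01, -3.3458e+01,  7.0000e-02,  1.6000e-02,
       -0.0000e+00]), 'ee_pos': array([0.257, 0.57 , 0.24 ]), 'orientation': array([-3.142, -0.   ,  1.147]), 'force': array([-0.499, -0.361,  0.014]), 'wrist_torque': array([-0.052, -0.003,  0.02 ]), 'width': np.float64(1.002)}
```

View pics/top0.png

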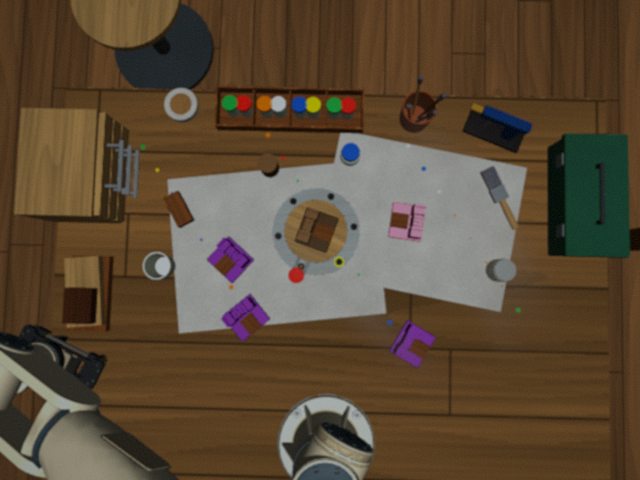

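View pics/scene0.png

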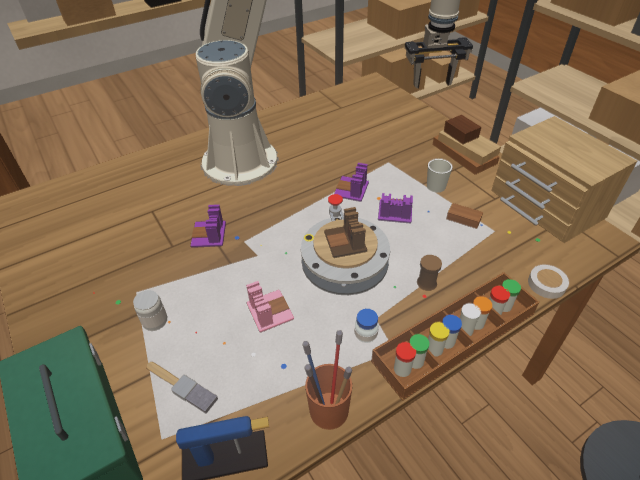

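The top view shows the brown gatehouse at (316,231), the red button at (296,274) and the yellow ring at (339,262). The look-alikes are the purple and pink models. I'll refine the axis and button by colour, then plan the approach.

```bash
cat >> h.py <<'E'
def blob(im,lo,hi,box):
    u0,v0,u1,v1=box; h=cv2.cvtColor(im,cv2.COLOR_RGB2HSV)[v0:v1,u0:u1]
    m=cv2.inRange(h,lo,hi); v,u=np.nonzero(m); return u.mean()+u0,v.mean()+v0,len(u)
def steps(goal,yaw_goal,n):
    """equal world steps to goal with equal turns, as tool-frame rows (cm, deg)"""
    o=ctrl.get_obs(); y=o['orientation'][2]; d=(np.array(goal)-o['ee_pos'])/n*100; dy=(yaw_goal-y)/n
    for k in range(n):
        a=y+k*dy; c,s=np.cos(a),np.sin(a)
        print([round(c*d[0]+s*d[1],2),round(s*d[0]-c*d[1],2),round(-d[2],2),round(-np.degrees(dy),2),1])
E
python3 - <<'E'
from h import *
B={'top':((280,262,312,286),(328,250,350,274)),'scene':((320,190,350,206),(300,230,318,246))}
P=[];T=[]
for c in B:
    im=cams.read_camera(c)
    u,v,n=blob(im,(0,150,90),(6,255,255),B[c][0]); p=ray_z(u,v,.112 if c=='top' else .110,c)
    u2,v2,n2=blob(im,(22,120,80),(36,255,255),B[c][1]); t=ray_z(u2,v2,.057,c)
    print(c,n,p.round(4),n2,t.round(4)); P.append(p);T.append(t)
p=np.mean(P,0)[:2];t=np.mean(T,0)[:2]
# axis from p (r=.125) and t (r=.100, +60deg)
from scipy.optimize import least_squares
R=lambda a:np.array([np.cos(a),np.sin(a)])
f=lambda x:np.r_[x[:2]+.125*R(x[2])-p,x[:2]+.1*R(x[2]+np.pi/3)-t]
s=least_squares(f,[.561,.038,2.76]);print(p,t,s.x,np.degrees(s.x[2]),s.fun)
b=s.x[:2]+.125*R(s.x[2]);print('button',b,'end',s.x[:2]+.125*R(s.x[2]+np.pi/3))
steps([*b,.20],s.x[2]-np.pi,12)
E
```

```text
top 173 [0.443  0.0835 0.112 ] 58 [ 0.4802 -0.0236  0.057 ]
scene 108 [0.4422 0.0856 0.11  ] 34 [ 0.4792 -0.0223  0.057 ]
[0.44259832 0.08454446] [ 0.4796774  -0.02298661] [0.55847015 0.03837327 2.75992333] 158.13195843587107 [-0.00013368  0.00038759  0.00013368 -0.00038759]
button [0.44246463 0.08493204] end [ 0.46014631 -0.03881107]
[np.float64(-3.05), np.float64(3.07), np.float64(0.33), np.float64(7.3), 1]
[np.float64(-2.63), np.float64(3.43), np.float64(0.33), np.float64(7.3), 1]
[np.float64(-2.17), np.float64(3.74), np.float64(0.33), np.float64(7.3), 1]
[np.float64(-1.68), np.float64(3.98), np.float64(0.33), np.float64(7.3), 1]
[np.float64(-1.16), np.float64(4.17), np.float64(0.33), np.float64(7.3), 1]
[np.float64(-0.62), np.float64(4.28), np.float64(0.33), np.float64(7.3), 1]
[np.float64(-0.07), np.float64(4.32), np.float64(0.33), np.float64(7.3), 1]
[np.float64(0.48), np.float64(4.3), np.float64(0.33), np.float64(7.3), 1]
[np.float64(1.02), np.float64(4.2), np.float64(0.33), np.float64(7.3), 1]
[np.float64(1.54), np.float64(4.04), np.float64(0.33), np.float64(7.3), 1]
[np.float64(2.04), np.float64(3.81), np.float64(0.33), np.float64(7.3), 1]
[np.float64(2.51), np.float64(3.52), np.float64(0.33), np.float64(7.3), 1]
```

Request:
arm_command:
  plan:
    - [-3.05,3.07,0.33,7.3,1]
    - [-2.63,3.43,0.33,7.3,1]
    - [-2.17,3.74,0.33,7.3,1]
    - [-1.68,3.98,0.33,7.3,1]
    - [-1.16,4.17,0.33,7.3,1]
    - [-0.62,4.28,0.33,7.3,1]
    - [-0.07,4.32,0.33,7.3,1]
    - [0.48,4.3,0.33,7.3,1]
    - [1.02,4.2,0.33,7.3,1]
    - [1.54,4.04,0.33,7.3,1]
    - [2.04,3.81,0.33,7.3,1]
    - [2.51,3.52,0.33,7.3,1]

```text
time: 2.7
ee_pos: [0.443, 0.0838, 0.2001]
orientation: [-3.141, -0.001, -0.386]
force: [0.7, 1.2, -0.2]
width: 0.005
```

Run:
```python
from h import *
o=ctrl.get_obs();print(o['time'],o['ee_pos'].round(4),o['orientation'].round(3),o['force'],o['width'])
steps([.4425,.0849,.150],2.7599-np.pi,4)
save('wrist','w1.png')
for r in cams.place_of('plunger_top','wrist')[:2]: print(r['p'],world(r['point'],'wrist').round(4))
```

```text
2.7 [0.443  0.0838 0.2001] [-3.141e+00 -1.000e-03 -3.860e-01] [ 0.73593897  1.19868208 -0.16788706] 0.0054215790395575345
[np.float64(-0.02), np.float64(-0.02), np.float64(1.25), np.float64(-0.06), 1]
[np.float64(-0.02), np.float64(-0.02), np.float64(1.25), np.float64(-0.06), 1]
[np.float64(-0.02), np.float64(-0.02), np.float64(1.25), np.float64(-0.06), 1]
[np.float64(-0.02), np.float64(-0.02), np.float64(1.25), np.float64(-0.06), 1]
0.75 [0.444  0.0844 0.1143]
```

View pics/w1.png

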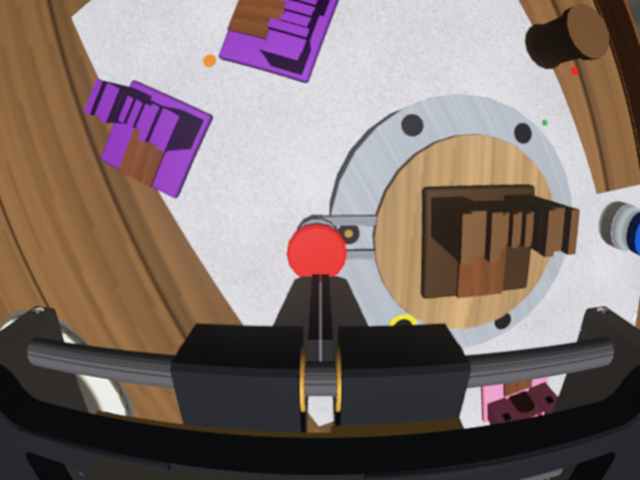

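The wrist view shows the shut fingertips lined up with the red button at (317,250). The networks agree with my estimate to within 2 mm, so I'll press now.

Request:
arm_command:
  plan:
    - [0,0,2,0,1]
    - [0,0,2,0,1]
    - [0,0,1.5,0,1]
    - [0,0,0.6,0,1]
    - [0,0,0.4,0,1]
    - [0,0,0.4,0,1]
    - [0,0,0.4,0,1]
    - [0,0,0.4,0,1]
    - [0,0,0.2,0,1]
    - [0,0,0,0,1]

```text
time: 4.05
ee_pos: [0.4422, 0.0854, 0.1215]
orientation: [-3.141, 0.001, -0.382]
force: [-4.2, 2.6, 7.6]
width: 0.001
```

Request:
arm_command:
  plan:
    - [0,0,0.1,0,1]
    - [0,0,0.1,0,1]
    - [0,0,0,0,1]

```text
time: 4.42
ee_pos: [0.4426, 0.086, 0.1211]
orientation: [-3.14, 0.0, -0.383]
force: [-12.4, 4.4, 31.7]
width: 0.003
```

The button is at its stop. I'll ease off slightly, then turn along the arc at 4° per row.

Request:
arm_command:
  plan:
    - [0,0,-0.08,0,1]
    - [0.03,0.87,0,-4,1]
    - [0.03,0.87,0,-4,1]
    - [0.03,0.87,0,-4,1]
    - [0.03,0.87,0,-4,1]
    - [0.03,0.87,0,-4,1]
    - [0,0,0,0,1]

```text
time: 5.3
ee_pos: [0.4337, 0.0425, 0.1212]
orientation: [-3.142, -0.001, -0.032]
force: [-7.5, 1.1, 22.0]
width: 0.007
```

Run:
```python
from h import *
o=ctrl.get_obs();e=o['ee_pos']-[.5585,.0384,0];print(e.round(4),np.hypot(*e[:2]),np.degrees(np.arctan2(e[1],e[0]))%360-158.13)
save('top','t2.png')
im=cams.read_camera('wrist');cv2.imwrite('pics/w2.png',im[:,:,::-1])
```

```text
[-0.1248  0.0041  0.1212] 0.12482852881307052 20.006773696911495
```

View pics/w2.png

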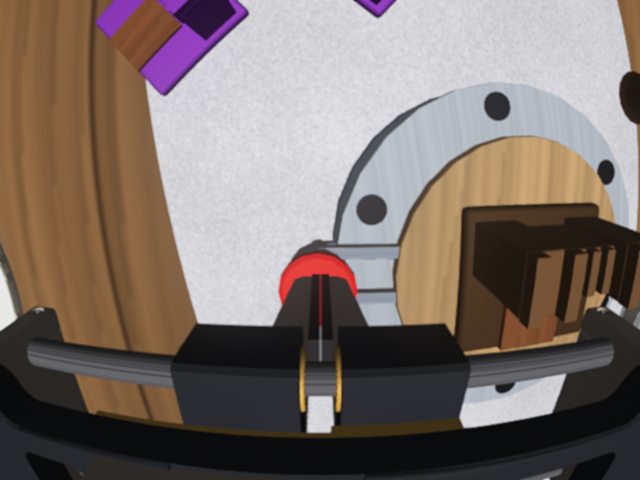

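The table is turning with the button down: it has gone 20°, the fingertips are still centred on the button at (317,285), and the old hole shows free at (371,209). On with the remaining 40°.

Request:
arm_command:
  plan:
    - [0.03,0.87,0,-4,1]
    - [0.03,0.87,0,-4,1]
    - [0.03,0.87,0,-4,1]
    - [0.03,0.87,0,-4,1]
    - [0.03,0.87,0,-4,1]
    - [0.03,0.87,0,-4,1]
    - [0.03,0.87,0,-4,1]
    - [0.03,0.87,0,-4,1]
    - [0.03,0.87,0,-4,1]
    - [0.03,0.87,0,-4,1]
    - [0,0,0,0,1]

```text
time: 6.78
ee_pos: [0.4621, -0.0392, 0.1213]
orientation: [3.138, -0.002, 0.666]
force: [-2.3, -1.1, 12.5]
width: 0.006
```

Run:
```python
from h import *
o=ctrl.get_obs();e=o['ee_pos']-[.5585,.0384,0];print(e.round(4),np.hypot(*e[:2]),np.degrees(np.arctan2(e[1],e[0]))%360-158.13)
im=cams.read_camera('wrist');cv2.imwrite('pics/w3.png',im[:,:,::-1])
```

```text
[-0.0964 -0.0776  0.1213] 0.12372976718192659 60.68421760505842
```

View pics/w3.png

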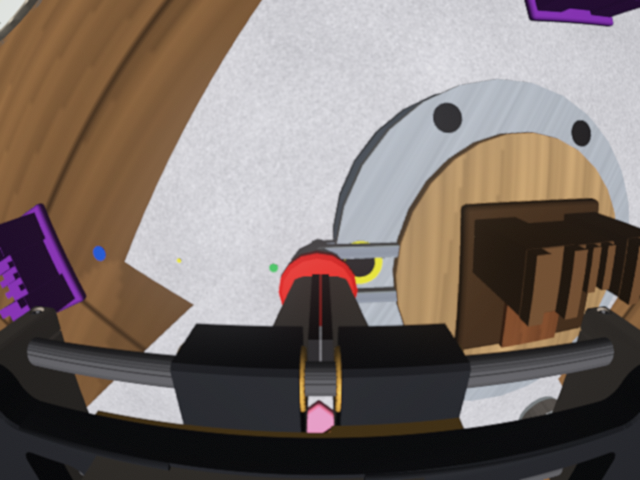

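The ring at (368,265) sits under the slotted arm, and the turn reads 60–60.7°, inside the pin's draw-in range of ±3.4°. I'll let the button up slowly and straight.

Request:
arm_command:
  plan:
    - [0,0,-0.2,0,1]
    - [0,0,-0.3,0,1]
    - [0,0,-0.3,0,1]
    - [0,0,-0.4,0,1]
    - [0,0,-0.4,0,1]
    - [0,0,-0.4,0,1]
    - [0,0,-0.5,0,1]
    - [0,0,-1,0,1]
    - [0,0,-3,0,1]
    - [0,0,0,0,1]

```text
time: 8.07
ee_pos: [0.4613, -0.0384, 0.1867]
orientation: [3.139, -0.003, 0.665]
force: [0.3, 0.1, 0.1]
width: 0.008
```

Run:
```python
from h import *
o=ctrl.get_obs();print(o['time'],o['force'].round(1))
im=cams.read_camera('wrist');cv2.imwrite('pics/w4.png',im[:,:,::-1])
for r in cams.place_of('plunger_top','wrist')[:2]: print(r['p'],world(r['point'],'wrist').round(4))
```

```text
8.075 [0.3 0.1 0.1]
0.63 [ 0.4616 -0.04    0.1103]
```

View pics/w4.png

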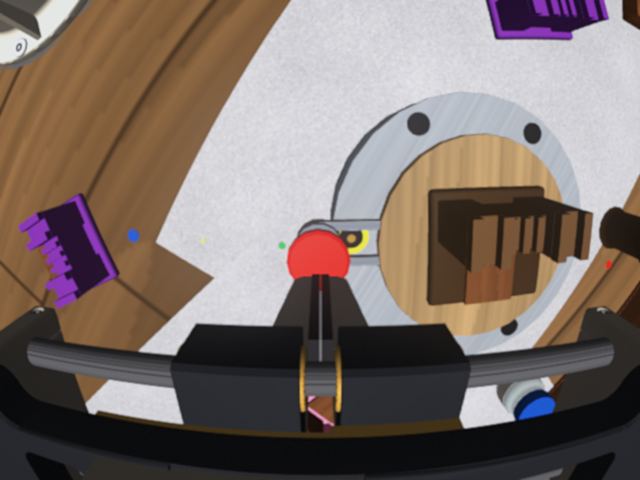

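The brass pin shows in the yellow-ringed hole at (351,238), with the button at about 0.110, so it is up. I'll withdraw and check from outside.

Request:
arm_command:
  plan:
    - [0,0,-3,0,1]
    - [0,0,-3,0,1]
    - [-4,0,-2,0,1]
    - [-5,0,0,0,1]
    - [-5,0,0,0,1]
    - [0,0,0,0,1]
    - [0,0,0,0,1]

```text
time: 9.05
ee_pos: [0.3501, -0.1247, 0.2644]
orientation: [-3.141, -0.0, 0.664]
force: [0.3, 0.3, 0.8]
width: 0.008
```

Run:
```python
from h import *
o=ctrl.get_obs();print(o['time'],o['ee_pos'],o['force'].round(1))
im=save('scene','s5.png');im2=cams.read_camera('top')
cv2.imwrite('pics/c5.png',cv2.resize(np.hstack([im[180:300,280:420],im2[175:295,245:385]])[:,:,::-1],None,fx=2.8,fy=2.8,interpolation=cv2.INTER_CUBIC))
for l in ['gatehouse_mid','plunger_top','platform_centre','paint_jar','tower_mid']:
  for r in cams.place_of(l,'scene')[:3]: print(l,round(r['p'],2),world(r['point'],'scene').round(4))
print([pix([.4601,-.0388,z],'scene').round(1) for z in (.114,.1)])
h=cv2.cvtColor(im,cv2.COLOR_RGB2HSV)
u,v=pix([.4601,-.0388,.11],'scene').astype(int);print(blob(im,(0,150,90),(6,255,255),(u-14,v-14,u+14,v+14)),pix([.4601,-.0388,.110],'scene'),pix([.4601,-.0388,.096],'scene'))
```

```text
9.05 [ 0.3500628  -0.1247076   0.26441144] [0.3 0.3 0.8]
gatehouse_mid 0.93 [0.5564 0.0388 0.1133]
gatehouse_mid 0.89 [0.3304 0.2244 0.0337]
gatehouse_mid 0.8 [0.4786 0.2685 0.0389]
plunger_top 0.55 [ 0.4651 -0.0372  0.1119]
platform_centre 0.86 [0.5606 0.0424 0.0773]
platform_centre 0.2 [ 0.4689 -0.4484 -0.0005]
paint_jar 0.86 [ 7.704e-01 -4.590e-02  7.000e-04]
tower_mid 0.61 [0.7282 0.173  0.0399]
tower_mid 0.2 [ 0.4576  0.4502 -0.0016]
[array([298.2, 219.6]), array([298.4, 223.6])]
(np.float64(298.38582677165357), np.float64(220.9291338582677), 127) [298.23846447 220.77504179] [298.5146899  224.72923893]
```

View pics/c5.png

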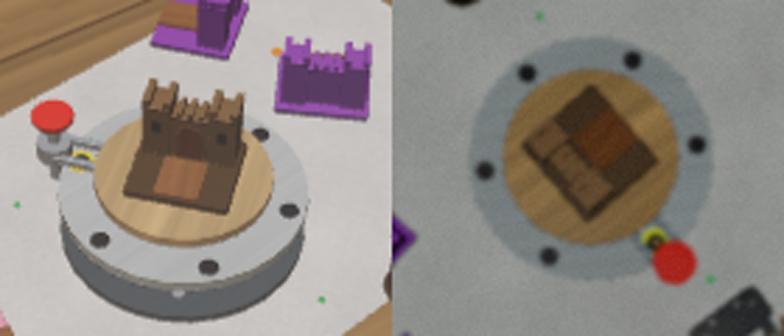

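The button is up: its red blob is at row 220.9, against 220.8 expected when up and 224.7 if the pin were still riding under the plate. It stands on the yellow hole's radius, the gatehouse is upright at the centre, and the arm is clear.

```bash
python3 -c "
from bench import ctrl
print(ctrl.finish_job())"
```

```text
the job is handed in; nothing more can be done
None
```

The turntable is at the yellow-ringed hole with its pin sprung in, and I've handed the job in at about 9 s on the clock. I pressed the red button to its stop with the shut fingertips, turned the table 60° anticlockwise with it held down, let it up straight and withdrew.

- **Pin:** the wrist camera showed the brass pin in the yellow-ringed hole. In the scene camera the button's height matched "up" (row 220.9, against 220.8 expected if up and 224.7 if riding under the plate).
- **Angle:** tool position put the turn at about 60.7° before release and yaw put it at 60.0°, both within the pin's draw-in range. I did not push the table to test the lock.
- **Gatehouse:** it is upright at the centre of the platform, measured within 2 mm of the axis.
- **Other things:** the paint jar and tower measured where they were at the start. I did not re-measure the cup, can, brush or offcut; the arm did not go low near them.
- **Forces:** the highest push I read was about 32 N, at the fingertips while the button was at its stop. At the end the tool was clear and the reading was under 1 N.
- **Small disagreement:** the network placed the button about 5 mm off my computed position in the last scene picture, about its stated accuracy. My colour measurement agreed to within 0.2 pixel.

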